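# Load a bevel pinion and hold the clamp strap in its hinge for the pin

### The arm

A 6-joint arm with a two-finger parallel gripper is mounted at the origin on the work surface. World frame = base frame: x ahead of the robot, y to its left, z up, the work surface at z = 0. Lengths are in mm, angles in rad, forces in N, time in s.
With the tool pointing down it reaches from about 350 to 775 mm from the base axis. Payload 7.3 kg.
Tool frame: the origin (TCP) lies at the very end of the fingers, on their centre line; the grasp point (between the pads) lies 19 mm behind it; z points along the fingers, y is the line along which they close (so a half turn about z gives the same grasp; the last joint's range is limited). The gripper opens to 92 mm and grips with 3 to 60 N. Pads are 19 mm wide; open, the fingers measure 130 mm over their backs; the gripper's body (75 mm by 190 mm) begins 47 mm behind the grasp point.
Start: joints at [-1.388, 0.342, 1.524, -0, 1.275, -0.146], TCP at [169.55, -496.891, 192.241] pointing down, gripper open.
Joint ranges: [-2.53, 2.53], [-0.77, 2.02], [0.04, 2.7], [-1, 4.14], [0.28, 2.66], [-3.11, 3.11]. Speed limits (rad/s): [2.57, 2.57, 3.14, 3.14, 3.14, 3.14].

### API

Orientations are given as [roll, pitch, yaw] about the fixed x, y, z axes, in that order (R = Rz(yaw) Ry(pitch) Rx(roll)).
In Python, from plant import get_obs, vision, workorder gives the robot as it stands.
- The arm moves only by the shell command python3 -m pendant 'ROWS' [OPENING]. ROWS is a JSON object of lists of equal length, an entry for each row: "dp": the shift along the tool's x, y, z in m, a list of three; "rotation": the turn, a rotation vector about the tool's x, y, z in rad, a list of three. A call has 1 to 8 rows; each row is the pose to reach, as a shift and turn from the pose commanded when the call began, along the tool's axes at that moment; what a row does not reach only later rows make up. A row lasts 1/8 s, in which the tool goes at most 62.5 mm and 10.7 degrees, less where a joint would pass 70% of its speed; a pose out of reach is approached as far as the arm can. A call with a gripper value outside its range is refused whole. OPENING is the finger opening in m, from 0 to 0.0918, set as the call begins (- or left out, the last holds). The fingers move at their own pace and stop on an object; the grip force is fixed at half the most. Time passes only in rows, so rows that repeat a pose let the fingers close. It gives the time, the measured TCP pose, the force, the opening and the grip force at its end, in the units of the state.
- get_obs(): the state, without advancing time (a new reading comes with each control period).
- vision.capture(name): name is "scene" or "top" or "wrist"; returns a dict with "pixels" (384x512x3 uint8, red, green, blue), "vfov" (degrees; the focal length in pixels is half the picture's height over the tangent of half this angle, whatever the lens; pixels are square), "cx", "cy" (the principal point, pixels), "dist" ([k1, k2, p1, p2, k3] as OpenCV has them; the pictures are not rectified), "pose" (4x4, takes a point from camera to world coordinates); the wrist camera has in their place "T_tool_cam" (4x4, takes a point from camera to tool coordinates, whose origin is the TCP and whose axes are the flange's). Camera axes: x right, y up, looking along -z (the intrinsics and any distortion apply to the point x, -y, -z); pixel columns grow to the right and rows downward; lengths in mm; the calibration is good to about 2 mm. A picture is of the moment at which its call begins: read the wrist's pose just before it. There is no depth.
- workorder.close_job(): hands the job in; it is judged then, once.
The state is a dict: "time": time; "joint_positions": joint angles; "dq": joint speeds; "tau": joint torques, N m; "tool_pos": TCP position; "tcp_rot": TCP orientation; "contact_force": force on the tool from outside, world axes, zero at the start; "moment": the same for the moment, N m; "grip_width": finger opening in mm; "finger_force": force on a finger pad.
Only numpy, scipy, OpenCV 4.12 (cv2) and the standard library are available. Lean on these libraries where they do the work, as an engineer would, in place of code of your own. Each camera call takes 0.05 s, during which the arm holds its last target. There are 200 camera calls.

### The job

Set the yellow-marked pinion on the checking fixture: bore over the spigot, hub fully down on the seat, and let go of it. Then take the hold-down strap and bring its eye down into the slot of the hinge bracket, so that the strap lies level over the pinion without touching it and the pin holes of eye and bracket line up. Finish with the gripper still holding the strap motionless there, the eye not pressed hard against the bracket, ready for a workmate to push the hinge pin through; leave the other things on the bench where they are.

Things in the scene. Friction and masses are not known exactly. Their poses are not given: they have to be found in the camera images.
- pinion: Steel bevel pinion with a yellow paint ring on its top face, 36 mm high, about 0.3 kg, standing hub down on the bench. Origin: centre of the underside, z up along the 22 mm bore. Hub 40 mm across (z 0 to 12 mm); upright-sided band 54 mm across (z 12 to 24, the place to grip); toothed cone tapering from 54 to 36 mm (z 24 to 36). Pinions without the ring are spares.
- fixture: Checking fixture, a fixed steel block 130 (x) by 250 (y) by 45 mm high; place and yaw vary. Origin: centre of its underside, z up. At its centre a dark collar with the spigot; on its +y half the dark hinge bracket; at y = -75 mm a 22 mm round clamp post, top at z = 85. Dial and black knob on the -x face.
- seat (a point): Centre of the collar's top face (44 mm across, 59 mm above the bench), axes as fixture. From it stands the spigot, 18 mm across, 10 mm high, its top 3 mm tapered. Seated, the pinion's origin is at this point and its top 36 mm above.
- hinge (a point): Middle of the bracket's pin axis: x 0, y 90, z 115 mm in the fixture frame; axes as fixture, pin axis along x. Two 12 mm thick lugs with 11 mm brass-lined holes leave a slot 18 mm wide (x), open upward and towards the pinion (-y). Slot floor 13.5 mm below the axis, end wall 13.5 mm beyond it (+y). Lug tops 13 mm above the axis, lugs reach 13 mm to -y.
- strap: Aluminium hold-down strap lying flat, about 0.22 kg. Origin: centre of its underside, near its balance point (the place to grip). Bar 28 mm wide (x), 16 thick (z 0 to 16), from y = -87 to 68 mm, forked at -y; at +y a 14 mm wide tongue with the round eye. In place its axes are parallel to the fixture's, its origin 44 mm above seat, its underside 8 mm above the pinion.
- strap_eye (a point): Centre of the strap's eye (knuckle): x 0, y 90, z 12 mm in the strap frame, axes as strap. Eye 24 mm in diameter, 14 mm wide (x), with an 11 mm brass-lined cross hole along x. In place it coincides with hinge.
- spare1: Spare pinion of the same size, no yellow ring: leave alone.
- spare2: Second spare pinion of the same size, no yellow ring: leave alone.
- gear_stack: Stack of three larger bevel gears, 68 mm across, 134 mm high, beyond the fixture: leave alone.
- hinge_pin: Hinge pin, 10 mm diameter and 63 mm long with a tapered nose, lying in a small blue tray (100 by 150 mm, 22 mm high) beyond the fixture: leave it for the workmate.
- clamp_screw: Clamp screw standing on its black knob (36 mm) in the same tray, 64 mm high: leave alone.
- die_grinder: Red die grinder lying on the bench, about 210 mm long, 46 mm high: leave alone.
- caliper: Steel caliper with a black slide lying on the bench, 200 mm long, 9 mm thick: leave alone.
Mind the look-alikes: they are no part of the job. There is more than one size of the strap; the job needs the largest.

How it is judged:
By the outcome, as a careful person would: the job done as asked, in the order asked, and still so for the second after the job is handed in, while the arm keeps its last pose, push and grip.
It also fails if it takes over 61 s, if anything falls off the work surface, if the arm or the gripper's body presses on something with over 40 N, if the wrist force passes 120 N, or if a joint passes its speed limit or range.

## Working session

There is one attempt and no reset: what is moved stays moved. The work goes in short steps, Python scripts to look and compute and a shell command to move; the robot and the scene stay as the last step left them, time stands still between calls to the robot, and variables do not carry over. Pictures are saved under pics/ and viewed, at most 10 in all, crops included, and the job is handed in when it is done.

```bash
ls; mkdir -p pics; cat > h.py <<'E'
import numpy as np, cv2, sys
from plant import get_obs, vision, workorder
from scipy.spatial.transform import Rotation as R
def tool():
    o=get_obs(); T=np.eye(4); T[:3,:3]=R.from_euler('xyz',o['tcp_rot']).as_matrix(); T[:3,3]=o['tool_pos']; return T
def cap(name,fn=None):
    T=tool(); c=dict(vision.capture(name))
    if 'pose' not in c: c['pose']=T@np.array(c['T_tool_cam'])
    c['pose']=np.array(c['pose']); h=c['pixels'].shape[0]
    f=h/2/np.tan(np.radians(c['vfov'])/2); c['K']=np.array([[f,0,c['cx']],[0,f,c['cy']],[0,0,1.]]); c['d']=np.array(c['dist'],float)
    if fn: cv2.imwrite('pics/'+fn,c['pixels'][:,:,::-1])
    return c
def ray(c,uv):
    p=cv2.undistortPoints(np.array(uv,float).reshape(-1,1,2),c['K'],c['d']).reshape(-1,2)
    d=np.c_[p[:,0],-p[:,1],-np.ones(len(p))]@c['pose'][:3,:3].T
    return c['pose'][:3,3],d
def onz(c,uv,z):
    o,d=ray(c,uv); return o+d*((z-o[2])/d[:,2])[:,None]
def proj(c,P):
    q=(np.atleast_2d(P)-c['pose'][:3,3])@c['pose'][:3,:3]; q=q*[1,-1,-1]
    return cv2.projectPoints(q.astype(float),np.zeros(3),np.zeros(3),c['K'],c['d'])[0].reshape(-1,2)
E
python3 - <<'E'
from h import *
import pickle
S=cap('scene');T=cap('top');W=cap('wrist')
pickle.dump((S,T,W),open('c0.pkl','wb'))
for n,c in zip('STW',(S,T,W)): print(n,c['vfov'],c['d'],c['pose'].round(2).tolist())
cv2.imwrite('pics/top0.png',cv2.resize(T['pixels'][:,:,::-1],(800,600)))
cv2.imwrite('pics/scene0.png',cv2.resize(S['pixels'][:,:,::-1],(800,600)))
print(get_obs())
E
```

```text
pics
S 48.3153561491872 [-0.11235411  0.          0.          0.          0.        ] [[-0.1, -0.81, 0.58, 1382.24], [0.99, -0.09, 0.05, 75.81], [0.01, 0.58, 0.81, 1233.78], [0.0, 0.0, 0.0, 1.0]]
T 55.04906117151392 [-0.03978658  0.          0.          0.          0.        ] [[-0.01, 0.99, -0.13, 428.68], [-1.0, -0.01, 0.0, 5.08], [-0.0, 0.13, 0.99, 1158.21], [0.0, 0.0, 0.0, 1.0]]
W 61.39396739196788 [-0.04136424  0.          0.          0.          0.        ] [[0.32, 0.92, 0.24, 232.69], [-0.95, 0.31, 0.08, -476.05], [-0.0, -0.25, 0.97, 384.62], [0.0, 0.0, 0.0, 1.0]]
{'time': 0.15, 'joint_positions': array([-1.38800960e+00,  3.42530336e-01,  1.52473083e+00, -2.87857341e-05,
        1.27539510e+00, -1.46013923e-01]), 'dq': array([-9.58280544e-05, -1.11583168e-03, -3.28445158e-03, -7.07070553e-04,
       -8.34686700e-04, -2.64871361e-04]), 'tau': array([ 1.32318797e-03, -4.31468761e+01, -2.44352281e+01,  7.18255760e-02,
        5.37568750e-02, -7.96281347e-05]), 'tool_pos': array([ 169.47455679, -496.56543423,  191.74472423]), 'tcp_rot': array([-3.14053635e+00, -1.27514457e-04,  3.28808974e-01]), 'contact_force': array([ 0.46139561, -0.05789228,  0.43429131]), 'moment': array([ 0.01582601,  0.02358644, -0.00264915]), 'finger_force': 0.0, 'grip_width': 91.7520318027895}
```

View pics/top0.png

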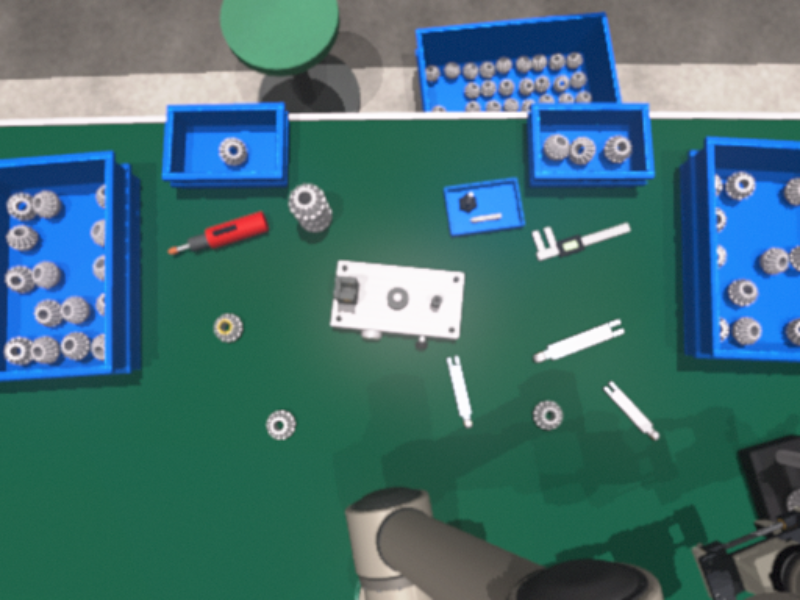

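View pics/scene0.png

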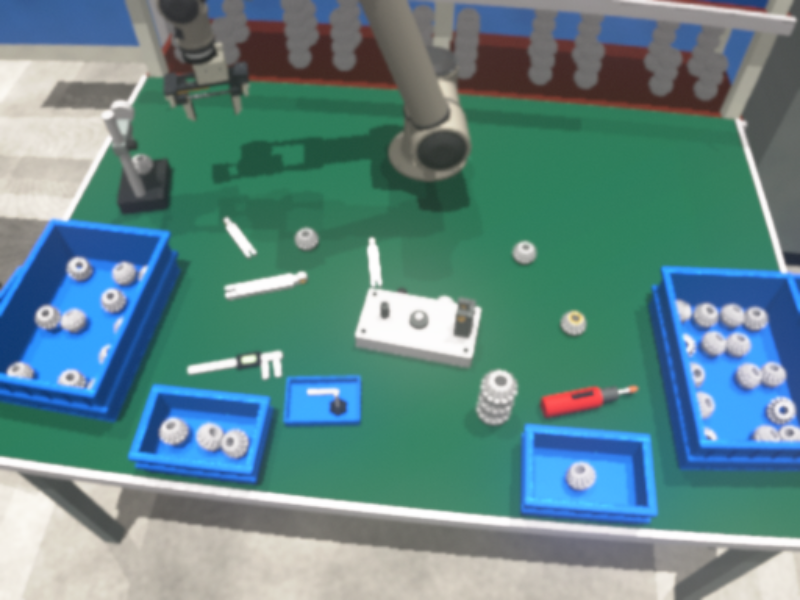

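Top view (800×600 px) pinion candidates: yellow-ringed at (228,327), bare spares at (281,425) and (548,415), plus the pinions in the bins. I choose (228,327). Strap candidates: (580,341), (460,392) and (632,410). The largest is (580,341), eye at its left end (541,357). The fixture is at (398,299) with its bracket at the left, (346,291).

```bash
python3 - <<'E'
from h import *
import pickle
S,T,W=pickle.load(open('c0.pkl','rb'))
def blobs(m,lo,hi):
    n,l,s,c=cv2.connectedComponentsWithStats(m.astype(np.uint8)); return [(s[i].tolist(),c[i],l==i) for i in range(1,n) if lo<s[i,4]<hi]
for n,c in (('T',T),('S',S)):
    hsv=cv2.cvtColor(c['pixels'],cv2.COLOR_RGB2HSV); H,Sa,V=[hsv[:,:,i].astype(int) for i in range(3)]
    y=(H>18)&(H<35)&(Sa>90)&(V>110)
    for s,ce,_ in blobs(y,8,400): print(n,'yellow',s,ce.round(1),onz(c,ce,36).round(1))
    w=(Sa<60)&(V>140)
    for s,ce,l in blobs(w,100,12000):
        r=cv2.minAreaRect(np.argwhere(l)[:,::-1].astype(np.float32))
        b=onz(c,cv2.boxPoints(r),16)[:,:2]
        print(n,'white',s[4],ce.round(0),onz(c,ce,16).round(1)[0,:2],'sides',np.linalg.norm(b[1]-b[0]).round(0),np.linalg.norm(b[2]-b[1]).round(0),b.round(0).tolist())
im=T['pixels'][100:300,120:430,::-1]
cv2.imwrite('pics/crop1.png',cv2.resize(im,(775,500),interpolation=cv2.INTER_CUBIC))
E
```

```text
T yellow [139, 204, 9, 10, 43] [143.3 208.8] [[528.6 368.9  36. ]]
T white 109 [340.  40.] [1089.5 -260.7] sides 62.0 27.0 [[1100.0, -230.0], [1105.0, -291.0], [1078.0, -291.0], [1073.0, -230.0]]
T white 112 [317.  43.] [1080.2 -181.7] sides 66.0 30.0 [[1088.0, -148.0], [1098.0, -213.0], [1068.0, -216.0], [1058.0, -151.0]]
T white 3941 [456.  57.] [1029.8 -650. ] sides 405.0 135.0 [[1093.0, -443.0], [1098.0, -848.0], [964.0, -832.0], [962.0, -434.0]]
T white 1963 [258.  64.] [1005.6   13.4] sides 121.0 517.0 [[966.0, 254.0], [1087.0, 257.0], [1082.0, -260.0], [962.0, -255.0]]
T white 4594 [76. 61.] [1025.4  621.5] sides 579.0 116.0 [[1079.0, 894.0], [1083.0, 314.0], [967.0, 307.0], [961.0, 877.0]]
T white 102 [365.  51.] [1048.7 -343.1] sides 65.0 28.0 [[1055.0, -308.0], [1068.0, -371.0], [1041.0, -375.0], [1027.0, -311.0]]
T white 115 [307.  57.] [1030.4 -148.7] sides 61.0 30.0 [[1043.0, -117.0], [1048.0, -178.0], [1018.0, -180.0], [1013.0, -119.0]]
T white 332 [364.  94.] [ 898.5 -331.3] sides 55.0 105.0 [[884.0, -274.0], [938.0, -287.0], [914.0, -390.0], [861.0, -376.0]]
T white 1
[... 6158 characters left out ...]
06.1 638. ] sides 31.0 53.0 [[684.0, 620.0], [672.0, 648.0], [724.0, 657.0], [736.0, 629.0]]
S white 204 [500. 262.] [706.3 803.1] sides 68.0 49.0 [[710.0, 764.0], [664.0, 813.0], [702.0, 844.0], [748.0, 794.0]]
S white 231 [110. 276.] [ 877.8 -436.6] sides 55.0 52.0 [[856.0, -472.0], [849.0, -417.0], [899.0, -403.0], [905.0, -456.0]]
S white 445 [142. 281.] [ 884.8 -332.1] sides 53.0 108.0 [[901.0, -386.0], [848.0, -386.0], [867.0, -280.0], [919.0, -282.0]]
S white 229 [497. 277.] [761.8 783.4] sides 97.0 29.0 [[750.0, 737.0], [743.0, 835.0], [771.0, 828.0], [778.0, 732.0]]
S white 234 [371. 304.] [885.  368.1] sides 52.0 51.0 [[861.0, 344.0], [856.0, 396.0], [907.0, 393.0], [912.0, 342.0]]
```

View pics/crop1.png

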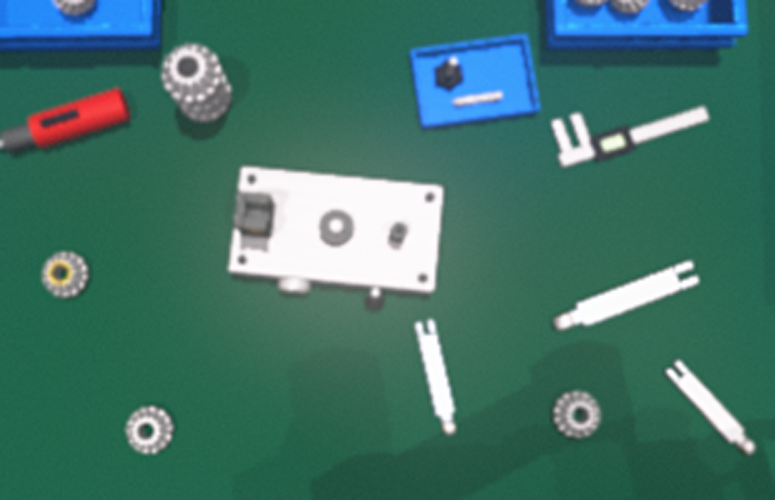

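The crop shows the yellow ring at crop (65,272), unlike the bare spares at (149,430) and (577,414). The large strap is at (625,297), clearly longer than the other two. Next I move over the fixture for a close look.

```bash
cat >> h.py <<'E'
def go(x,y,z,psi):
    T=tool(); Rt=(R.from_euler('z',psi)*R.from_euler('x',np.pi)).as_matrix()
    dp=T[:3,:3].T@(np.array([x,y,z])-T[:3,3])/1000; rv=R.from_matrix(T[:3,:3].T@Rt).as_rotvec()
    print('dp',dp.round(4).tolist(),'rot',rv.round(4).tolist(),'dist',np.linalg.norm(dp).round(3),'now',T[:3,3].round(1))
E
python3 -c "
from h import *
go(585,-50,270,1.47)"
```

```text
dp [0.5375, -0.2885, -0.0779] rot [-0.0009, -0.0007, -1.1412] dist 0.615 now [ 169.5 -496.6  191.7]
```

```bash
python3 -m pendant '{"dp":[[0.537,-0.288,-0.078],[0.537,-0.288,-0.078],[0.537,-0.288,-0.078],[0.537,-0.288,-0.078],[0.537,-0.288,-0.078],[0.537,-0.288,-0.078],[0.537,-0.288,-0.078],[0.537,-0.288,-0.078]],"rotation":[[0,0,-1.141],[0,0,-1.141],[0,0,-1.141],[0,0,-1.141],[0,0,-1.141],[0,0,-1.141],[0,0,-1.141],[0,0,-1.141]]}'; python3 -c "
from h import *
go(585,-50,270,1.47)"
```

```text
time: 1.15
tool_pos: [508.6, -132.2, 255.9]
tcp_rot: [-3.142, 0.0, 1.47]
contact_force: [1.3, -1.8, 0.8]
grip_width: 92.0
finger_force: 0.0
dp [0.0894, 0.0678, -0.0142] rot [-0.0001, 0.0003, 0.0001] dist 0.113 now [ 508.6 -132.2  255.9]
```

```bash
python3 -m pendant '{"dp":[[0.089,0.068,-0.014],[0.089,0.068,-0.014],[0.089,0.068,-0.014],[0.089,0.068,-0.014]],"rotation":[[0,0,0],[0,0,0],[0,0,0],[0,0,0]]}'; python3 -c "
from h import *
import pickle
c=cap('wrist','fix1.png'); pickle.dump(c,open('c1.pkl','wb'))
print(c['pose'][:3,3],tool()[:3,3])
cv2.imwrite('pics/fix1b.png',cv2.resize(c['pixels'][:,:,::-1],(800,600)))"
```

```text
time: 1.65
tool_pos: [583.7, -52.3, 269.1]
tcp_rot: [-3.14, 0.0, 1.47]
contact_force: [-1.0, -0.1, -1.2]
grip_width: 91.7
finger_force: 0.0
[590.50457491  13.40975919 462.01891912] [583.47633501 -52.80286957 269.28603791]
```

View pics/fix1b.png

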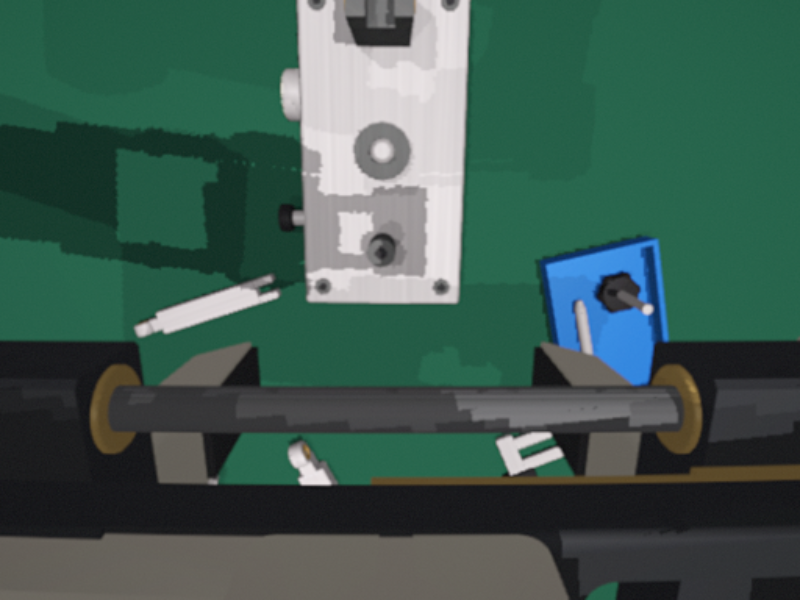

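The wrist picture shows the block straight ahead, with the collar at (382,151), clamp post at (382,249), bracket at (382,20), and screw holes at (322,286), (441,286), (317,2) and (450,2). The gripper hides the lower half.

```bash
python3 - <<'E'
from h import *
import pickle
c=pickle.load(open('c1.pkl','rb')); S,T,W=pickle.load(open('c0.pkl','rb'))
g=cv2.cvtColor(c['pixels'],cv2.COLOR_RGB2GRAY).astype(np.float32); g=cv2.GaussianBlur(g,(0,0),.8)
u0,v0=382/1.5625,151/1.5625
print(g[int(v0),int(u0)-28:int(u0)+29].astype(int))
# radial edge search for collar outer (dark->bright) & spigot (bright->dark)
def radial(g,u0,v0,rmin,rmax,sign,it=4):
    for _ in range(it):
        P=[]
        for a in np.linspace(0,2*np.pi,72,endpoint=False):
            r=np.arange(rmin,rmax,.25); x=(u0+r*np.cos(a)).astype(np.float32); y=(v0+r*np.sin(a)).astype(np.float32)
            p=cv2.remap(g,x[None],y[None],cv2.INTER_LINEAR)[0]; d=sign*np.gradient(p); i=d.argmax()
            if d[i]>2: P.append((x[i],y[i]))
        P=np.array(P); (u0,v0),ax,an=cv2.fitEllipse(P)
        e=[abs(np.hypot(*(q-(u0,v0)))-sum(ax)/4) for q in P]
    return u0,v0,ax,len(P)
for nm,a,z in(('collar',(12,24,1),59),('spig',(3,11,-1),69)):
    u,v,ax,n=radial(g,u0,v0,*a); print(nm,u,v,ax,n,onz(c,[u,v],z).round(2))
# block edges at z=45
rows=np.r_[60:185:5]; L=[];Rr=[]
for v in rows:
    d=np.diff(g[v]); l=195+(d[185-0:205]).argmax()-10; r=280+(-d[280:310]).argmax(); L.append((l+.5,v)); Rr.append((r+.5,v))
for E in (L,Rr):
    p=onz(c,E,45); m=np.polyfit(p[:,1],p[:,0],1); res=p[:,0]-np.polyval(m,p[:,1]); k=abs(res)<2; m=np.polyfit(p[k,1],p[k,0],1)
    print('edge slope dx/dy',m.round(4),k.sum(),res.std().round(2), 'x at y=0,22',np.polyval(m,[0,22]))
# screw holes
w=[]
for a in((317,2),(450,2),(322,286),(441,286)):
    u,v=np.array(a)/1.5625; x0=max(int(u)-8,0);y0=max(int(v)-8,0); sub=g[y0:y0+17,x0:x0+17]; m=sub<140
    ys,xs=np.nonzero(m); q=(xs.mean()+x0,ys.mean()+y0); w.append(q); print('hole',np.round(q,1),onz(c,q,45).round(1))
gT=cv2.GaussianBlur(cv2.cvtColor(T['pixels'],cv2.COLOR_RGB2GRAY).astype(np.float32),(0,0),.6)
u,v,ax,n=radial(gT,254.4,190.8,4,12,1); print('T collar',u,v,ax,n,onz(T,[u,v],59).round(1))
E
```

```text
[226 226 225 225 225 224 225 225 219 199 164 136 127 124 121 121 122 122
 118 113 117 139 168 196 216 223 223 222 223 225 225 222 216 202 181 159
 138 125 120 119 119 120 122 122 121 126 145 176 202 215 218 218 218 217
 216 215 215]
collar 244.01766967773438 96.2519302368164 (36.35780334472656, 36.99473571777344) 72 [[580.68  26.6   59.  ]]
spig 244.40476989746094 96.33860778808594 (12.894389152526855, 13.904260635375977) 72 [[581.36  26.13  69.  ]]
edge slope dx/dy [1.240000e-01 5.132386e+02] 22 2.75 x at y=0,22 [513.23858041 515.96686331]
edge slope dx/dy [1.080000e-01 6.433188e+02] 25 0.38 x at y=0,22 [643.31875646 645.69554957]
hole [202.4   2. ] [[543.1 138.8  45. ]]
hole [287.5   2.2] [[642.4 128.4  45. ]]
hole [206.3 182.9] [[518.7 -77.9  45. ]]
hole [281.9 183.3] [[618.3 -88.5  45. ]]
T collar 253.97215270996094 190.903076171875 (13.640304565429688, 14.875945091247559) 72 [[577.8  28.6  59. ]]
```

```bash
python3 -c "
from h import *
go(531.5,289.5,246.2,1.462)"
```

```text
dp [0.3353, -0.0864, 0.0231] rot [-0.0011, 0.0003, 0.0072] dist 0.347 now [583.5 -52.8 269.3]
```

```bash
python3 -m pendant '{"dp":[[0.335,-0.086,0.023],[0.335,-0.086,0.023],[0.335,-0.086,0.023],[0.335,-0.086,0.023],[0.335,-0.086,0.023],[0.335,-0.086,0.023],[0.335,-0.086,0.023],[0.335,-0.086,0.023]],"rotation":[[0,0,0.007],[0,0,0.007],[0,0,0.007],[0,0,0.007],[0,0,0.007],[0,0,0.007],[0,0,0.007],[0,0,0.007]]}'; cat > pin.py <<'E'
from h import *
c=cap('wrist','pin%d.png'%int(get_obs()['time']*100))
hsv=cv2.cvtColor(c['pixels'],cv2.COLOR_RGB2HSV); H,Sa,V=[hsv[:,:,i].astype(int) for i in range(3)]
y=((H>15)&(H<38)&(Sa>90)&(V>90)).astype(np.uint8)
y[215:]=0
n,l,s,ce=cv2.connectedComponentsWithStats(y); i=1+s[1:,4].argmax()
cn=max(cv2.findContours((l==i).astype(np.uint8),0,1)[0],key=len)
e=cv2.fitEllipse(cn); print(s[i],ce[i],e,onz(c,ce[i],36).round(2),onz(c,e[0],36).round(2),tool()[:3,3].round(2))
p=onz(c,e[0],36)[0]; go(p[0],p[1],120,1.462)
E
python3 pin.py
```

```text
time: 2.7
tool_pos: [532.7, 288.1, 246.8]
tcp_rot: [3.141, 0.001, 1.461]
contact_force: [0.6, -0.2, 0.8]
grip_width: 91.8
finger_force: 0.0
[235  86  20  22 112] [246.41964286  97.36607143] ((243.16647338867188, 96.8677978515625), (19.712308883666992, 20.20168685913086), 157.6014404296875) [[533.41 365.33  36.  ]] [[529.58 366.33  36.  ]] [532.85 287.86 246.89]
dp [0.0777, -0.0119, 0.1268] rot [0.0003, 0.0005, -0.0014] dist 0.149 now [532.9 287.9 246.9]
```

```bash
python3 -c "
import cv2
a=cv2.imread('pics/pin270.png')[65:130,210:280]; cv2.imwrite('pics/pinc.png',cv2.resize(a,None,fx=8,fy=8,interpolation=cv2.INTER_CUBIC))"
```

```text
(no output)
```

View pics/pinc.png

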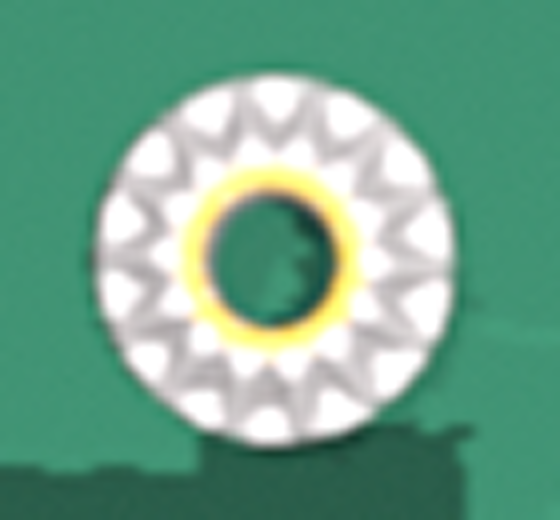

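The crop shows the pinion from above: yellow ring round the bore, centre about crop (271,259), so image pixel about (243.6,97.2).

```bash
cat > pin.py <<'E'
from h import *
def radial(g,u0,v0,rmin,rmax,sign,it=4):
    for _ in range(it):
        P=[]
        for a in np.linspace(0,2*np.pi,72,endpoint=False):
            r=np.arange(rmin,rmax,.25); x=(u0+r*np.cos(a)).astype(np.float32); y=(v0+r*np.sin(a)).astype(np.float32)
            p=cv2.remap(g,x[None],y[None],cv2.INTER_LINEAR)[0]; d=sign*np.gradient(p); i=d.argmax()
            if d[i]>2: P.append((x[i],y[i]))
        (u0,v0),ax,an=cv2.fitEllipse(np.array(P))
    return (u0,v0),ax,len(P)
def pinion(c,u=243.6,v=97.2,k=1.,z=36):
    g=cv2.GaussianBlur(c['pixels'][:,:,0].astype(np.float32),(0,0),.7)
    q,ax,n=radial(g,u,v,4*k,13*k,1); q2,ax2,n2=radial(g,u,v,18*k,28*k,-1)
    print('bore',np.round(q,2),np.round(ax,1),onz(c,q,z).round(2),'band',np.round(q2,2),np.round(ax2,1),onz(c,q2,z-12).round(2),'tool',tool()[:3,3].round(2))
    return onz(c,q,z)[0]
E
python3 -c "
from pin import *
c=cap('wrist'); p=pinion(c); go(p[0],p[1],120,1.462)"
```

```text
bore [243.21  96.98] [15.6 16.7] [[529.88 366.01  36.  ]] band [243.69  96.9 ] [44.6 46. ] [[530.18 366.42  24.  ]] tool [532.95 287.86 246.99]
dp [0.0774, -0.0117, 0.127] rot [0.0005, 0.0003, -0.0016] dist 0.149 now [532.9 287.9 247. ]
```

```bash
python3 -m pendant '{"dp":[[0.077,-0.012,0.06],[0.077,-0.012,0.12],[0.077,-0.012,0.18],[0.077,-0.012,0.21],[0.077,-0.012,0.235],[0.077,-0.012,0.243],[0.077,-0.012,0.243],[0.077,-0.012,0.243]],"rotation":[[0,0,-0.001],[0,0,-0.001],[0,0,-0.001],[0,0,-0.001],[0,0,-0.001],[0,0,-0.001],[0,0,-0.001],[0,0,-0.001]]}'; python3 -m pendant '{"dp":[[0,0,0],[0,0,0],[0,0,0],[0,0,0],[0,0,0],[0,0,0]],"rotation":[[0,0,0],[0,0,0],[0,0,0],[0,0,0],[0,0,0],[0,0,0]]}' 0.045; python3 -c "
from h import *
print(tool()[:3,3]);go(530,366.2,4,1.462)"
```

```text
time: 3.8
tool_pos: [530.0, 367.7, 5.5]
tcp_rot: [3.139, -0.002, 1.463]
contact_force: [-0.1, 0.9, 0.4]
grip_width: 91.5
finger_force: 0.0
time: 4.55
tool_pos: [528.7, 367.6, 3.6]
tcp_rot: [-3.141, 0.0, 1.464]
contact_force: [0.2, 0.0, 0.1]
grip_width: 45.1
finger_force: 0.0
[528.68887502 367.57096572   3.57655045]
dp [-0.0012, 0.0015, -0.0004] rot [-0.0001, 0.0001, 0.0018] dist 0.002 now [528.7 367.6   3.6]
```

The fingers closed to 45 mm with no force on a 54 mm band, which is odd, so I look.

```bash
python3 -c "
from h import *
c=cap('scene');s=cap('wrist')
a=c['pixels'][160:250,310:420,::-1];b=s['pixels'][:,:,::-1]
a=cv2.resize(a,(390,320),interpolation=cv2.INTER_CUBIC);b=cv2.resize(b,(400,320))
cv2.imwrite('pics/g1.png',np.hstack([a,b]))"
```

```text
(no output)
```

View pics/g1.png

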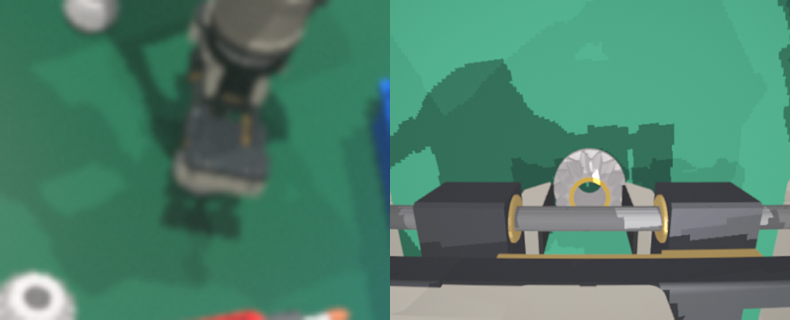

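The wrist half shows the pinion upright but still about half ahead of the fingers, ring at view (590,188), so it was squeezed forward or the reach fell short.

```bash
python3 -c "
from h import *
c=cap('wrist','g2.png')
print(onz(c,[[256,226],[256,222]],36).round(1),onz(c,[[256,178]],24).round(1),tool()[:3,3], c['pose'].round(3).tolist())
print(proj(c,[[528.7,367.6,3.6],[528.7,367.6,22]]))
o=get_obs(); print(o['joint_positions'],o['tool_pos'],o['tcp_rot'])"
```

```text
[[530.9 372.3  36. ]
 [531.1 374.5  36. ]] [[533.4 395.5  24. ]] [528.7044527  367.55037318   3.59278746] [[0.994, 0.103, 0.026, 535.686], [-0.107, 0.962, 0.25, 433.244], [0.001, -0.251, 0.968, 196.59], [0.0, 0.0, 0.0, 1.0]]
[[252.87966291 214.9321377 ]
 [252.88928432 225.3296207 ]]
[ 4.88612960e-01  7.41178127e-01  1.38659405e+00 -1.11357523e-04
  1.01394366e+00  5.95688284e-01] [528.7044527  367.55037318   3.59278746] [-3.14154372e+00  1.47361500e-04  1.46377987e+00]
```

```bash
python3 -c "
from h import *
a=cv2.imread('pics/g2.png')[165:275,150:360]; cv2.imwrite('pics/g2c.png',cv2.resize(a,None,fx=3.8,fy=3.8,interpolation=cv2.INTER_CUBIC))
c=cap('wrist')
T=tool()
for y in(-22.5,22.5,-27,27):
  for z in(0,-19,-36): print(y,z,((proj(c,(T@[9.5,y,z,1])[:3])-[150,165])*3.8).round())"
```

```text
-22.5 0 [[254. 135.]]
-22.5 -19 [[240. 171.]]
-22.5 -36 [[225. 209.]]
22.5 0 [[529. 135.]]
22.5 -19 [[543. 171.]]
22.5 -36 [[558. 209.]]
-27 0 [[226. 135.]]
-27 -19 [[210. 171.]]
-27 -36 [[192. 209.]]
27 0 [[556. 135.]]
27 -19 [[573. 171.]]
27 -36 [[591. 209.]]
```

View pics/g2c.png

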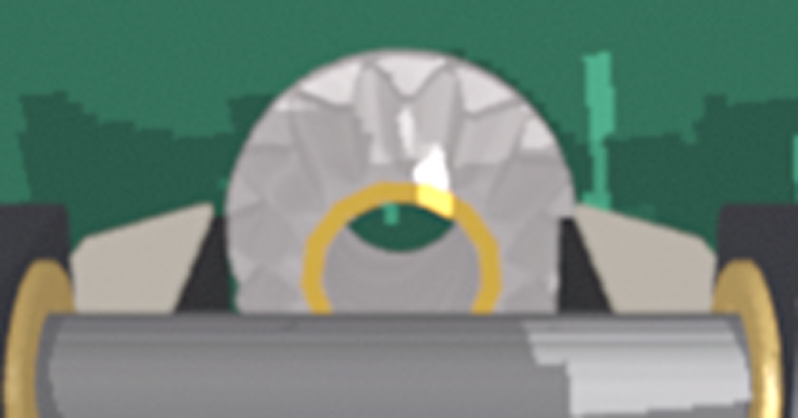

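The pinion stands between the fingers, ring centre at crop (400,262), with the finger inner edges at about (213,205) and (577,205) hugging the band. I close further and check the grip.

```bash
python3 -m pendant '{"dp":[[0,0,0],[0,0,0],[0,0,0],[0,0,0]],"rotation":[[0,0,0],[0,0,0],[0,0,0],[0,0,0]]}' 0.03;python3 -c "
from h import *
o=get_obs();print(o['grip_width'],o['finger_force'],o['tool_pos'])"
```

```text
time: 5.25
tool_pos: [528.7, 367.6, 3.6]
tcp_rot: [-3.142, 0.0, 1.464]
contact_force: [-0.0, 0.6, 0.1]
grip_width: 29.8
finger_force: 0.0
29.797573804073348 0.0 [528.72353555 367.55356656   3.63455213]
```

```bash
python3 -c "
from h import *
c=cap('wrist');t=cap('top')
a=c['pixels'][165:275,150:360,::-1];a=cv2.resize(a,(500,262),interpolation=cv2.INTER_CUBIC)
b=t['pixels'][170:250,100:180,::-1];b=cv2.resize(b,(262,262),interpolation=cv2.INTER_CUBIC)
cv2.imwrite('pics/g3.png',np.hstack([a,b]))
print(((proj(t,tool()[:3,3])-[100,170])*262/80).round(),((proj(t,[528,368,36])-[100,170])*262/80).round())"
```

```text
[[154. 130.]] [[143. 128.]]
```

View pics/g3.png

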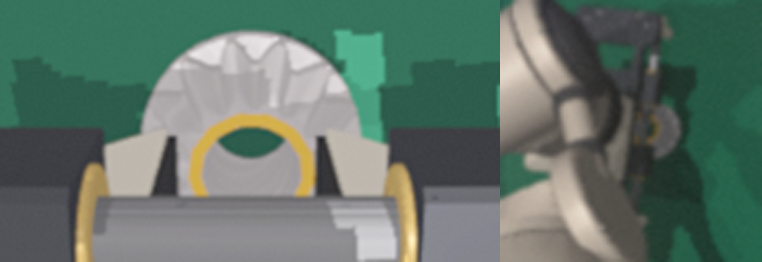

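```bash
python3 - <<'E'
from h import *
import pickle
S,T,W=pickle.load(open('c0.pkl','rb'))
M=np.eye(4); M[:3,:3]=R.from_euler('xyz',[-3.1405,0,.3288]).as_matrix(); M[:3,3]=[169.5,-496.6,191.7]
for z in(0,-20,-36,-50):
    print(z,[(proj(S,(M@[0,y,z,1])[:3])*1.5625).round(0).tolist() for y in(-55,55)],[(proj(W,(M@[9.5,y,z,1])[:3])*1.5625).round(0).tolist() for y in(-46,46)])
hsv=cv2.cvtColor(S['pixels'],cv2.COLOR_RGB2HSV)
for v in range(56,84,2): print(v,S['pixels'][v,116:164:2].mean(-1).astype(int))
o=get_obs();print(o['tool_pos'],o['grip_width'],o['contact_force'])
E
```

```text
0 [[[241.0, 122.0]], [[195.0, 130.0]]] [[[278.0, 315.0]], [[508.0, 315.0]]]
-20 [[[239.0, 116.0]], [[193.0, 123.0]]] [[[265.0, 331.0]], [[520.0, 331.0]]]
-36 [[[238.0, 110.0]], [[192.0, 118.0]]] [[[253.0, 346.0]], [[532.0, 346.0]]]
-50 [[[237.0, 106.0]], [[190.0, 113.0]]] [[[241.0, 362.0]], [[544.0, 362.0]]]
56 [ 63  59  58  62  65  68  70  75  81  83  84  87  88  86  86  73  57  58
  53  70 130 122  92  87]
58 [ 74  76  79  83  87  90  92  93  90  85  86  84  82  82  78  67  55  51
  48  62 124 121  90  87]
60 [ 75  74  83  92 105 111 105 106  98  82  78  72  72  77  76  73  58  60
  64  63 103 111  87  84]
62 [ 68  69  98 101 104 107  93  83  84  80  78  78  78  78  79  78  81 110
 112  87  83  84  79  78]
64 [ 53  54  86  85  80  82  81  80  81  80  82  80  79  80  79  78  85 121
 124  95  79  79  78  79]
66 [ 68  87 108  85  79  83  81  82  82  80  80  80  79  79  79  80  82 117
 125  99  79  78  79  79]
68 [ 95 120 127  95  79  88  87  87  86  87  86  86  86  83  83  81  82 107
 125 104  82  80  79  80]
70 [ 95 116 128 112  78  90  90  89  90  89  89  89  89  88  89  89  87 100
 123 106  88  86  86  86]
72 [ 91 103 124 121  82  87  90  90  91  90  89  89  90  89  89  89  88  92
 108  93  88  87  87  88]
74 [ 91  96 121 124  92  85  90  91  89  89  89  88  89  89  89  89  89  89
  91  88  90  88  88  88]
76 [ 92  91 100 111 103  87  90  90  89  89  90  90  90  88  89  88  89  88
  89  89  88  88  88  89]
78 [92 90 92 93 92 91 90 89 90 90 89 89 90 90 89 88 89 88 88 87 89 88 89 89]
80 [92 91 91 90 90 90 90 90 90 89 89 89 89 88 89 88 89 89 89 88 88 89 87 88]
82 [92 90 91 90 90 91 89 91 90 90 89 89 89 90 89 89 89 89 89 89 89 88 88 88]
[528.72649828 367.58344376   3.66484285] 30.046721763679237 [-0.72711352  0.45539014  0.10996825]
```

The scene and wrist pictures both put the real fingertips about 28–40 mm short of the reported TCP. So the fingers closed just above the pinion without touching it. I'll open and lower, feeling for the bench to calibrate.

```bash
python3 -m pendant '{"dp":[[0,0,0],[0,0,0],[0,0,0],[0,0,0],[0,0,0],[0,0,0]],"rotation":[[0,0,0],[0,0,0],[0,0,0],[0,0,0],[0,0,0],[0,0,0]]}' 0.0918; python3 -m pendant '{"dp":[[0,0,0.006],[0,0,0.012],[0,0,0.018],[0,0,0.02],[0,0,0.02]],"rotation":[[0,0,0],[0,0,0],[0,0,0],[0,0,0],[0,0,0]]}';  python3 -m pendant '{"dp":[[0,0,0.003],[0,0,0.006],[0,0,0.006]],"rotation":[[0,0,0],[0,0,0],[0,0,0]]}'
```

```text
time: 6.1
tool_pos: [528.7, 367.6, 3.6]
tcp_rot: [-3.142, 0.0, 1.464]
contact_force: [-0.4, -1.0, -0.1]
grip_width: 85.4
finger_force: 0.0
time: 6.72
tool_pos: [528.6, 367.5, -16.6]
tcp_rot: [-3.141, 0.0, 1.464]
contact_force: [0.8, -0.1, 0.5]
grip_width: 91.8
finger_force: 0.0
time: 7.1
tool_pos: [528.5, 367.5, -22.7]
tcp_rot: [-3.141, 0.0, 1.464]
contact_force: [0.3, -0.4, 0.6]
grip_width: 91.8
finger_force: 0.0
```

```bash
python3 -m pendant '{"dp":[[0,0,0.003],[0,0,0.006],[0,0,0.006]],"rotation":[[0,0,0],[0,0,0],[0,0,0]]}';  python3 -m pendant '{"dp":[[0,0,0.002],[0,0,0.003],[0,0,0.003]],"rotation":[[0,0,0],[0,0,0],[0,0,0]]}'
```

```text
time: 7.48
tool_pos: [528.5, 367.4, -28.7]
tcp_rot: [-3.141, 0.0, 1.464]
contact_force: [0.1, 0.4, -0.0]
grip_width: 91.9
finger_force: 0.0
time: 7.85
tool_pos: [528.7, 367.5, -31.4]
tcp_rot: [-3.141, 0.0, 1.464]
contact_force: [0.2, 0.2, -0.4]
grip_width: 91.9
finger_force: 0.0
```

```bash
python3 -m pendant '{"dp":[[0,0,0.0015],[0,0,0.0015]],"rotation":[[0,0,0],[0,0,0]]}';  python3 -m pendant '{"dp":[[0,0,0.0015],[0,0,0.0015]],"rotation":[[0,0,0],[0,0,0]]}'; python3 -m pendant '{"dp":[[0,0,0.001],[0,0,0.001]],"rotation":[[0,0,0],[0,0,0]]}'
```

```text
time: 8.1
tool_pos: [528.7, 367.5, -33.0]
tcp_rot: [-3.141, 0.0, 1.464]
contact_force: [-0.3, 0.7, -0.4]
grip_width: 91.7
finger_force: 0.0
time: 8.35
tool_pos: [528.9, 367.6, -34.2]
tcp_rot: [3.141, -0.0, 1.464]
contact_force: [0.4, 0.1, 1.6]
grip_width: 92.0
finger_force: 0.8
time: 8.6
tool_pos: [528.9, 367.7, -34.2]
tcp_rot: [3.141, -0.0, 1.464]
contact_force: [-1.4, -1.1, 7.6]
grip_width: 92.0
finger_force: 4.1
```

Contact at reported z = −34.2, so the true fingertips are 34.2 mm above the reported TCP. I raise slightly and grip.

```bash
python3 -m pendant '{"dp":[[0,0,-0.004],[0,0,-0.004],[0,0,-0.004],[0,0,-0.004],[0,0,-0.004],[0,0,-0.004],[0,0,-0.004]],"rotation":[[0,0,0],[0,0,0],[0,0,0],[0,0,0],[0,0,0],[0,0,0],[0,0,0]]}' 0.045; python3 -c "
from h import *
print(get_obs())"
```

```text
time: 9.48
tool_pos: [528.6, 367.5, -31.6]
tcp_rot: [-3.141, 0.0, 1.464]
contact_force: [1.0, 0.0, -1.7]
grip_width: 52.9
finger_force: 30.0
{'time': 9.475, 'joint_positions': array([ 4.88589394e-01,  7.86588982e-01,  1.40772425e+00, -1.17702631e-04,
        9.47722053e-01,  5.95633079e-01]), 'dq': array([-0.00048205, -0.00052311, -0.00055649, -0.00136297, -0.00026804,
       -0.00129356]), 'tau': array([ 1.19038797e-01, -6.01890993e+01, -2.00077665e+01,  1.04330436e-01,
        9.89020988e-02, -9.23930638e-04]), 'tool_pos': array([528.5898857 , 367.47198862, -31.56622052]), 'tcp_rot': array([-3.14127985e+00,  3.27432933e-04,  1.46382140e+00]), 'contact_force': array([ 1.03316709,  0.00273423, -1.722633  ]), 'moment': array([-0.03044036, -0.1956749 , -0.017217  ]), 'finger_force': 29.999785803083796, 'grip_width': 52.8593475610934}
```

Gripped at 30 N. I use the ring as seen in the hand to get the camera-to-finger bias.

```bash
python3 - <<'E'
from h import *
c=cap('wrist','hand.png'); T=tool()
hsv=cv2.cvtColor(c['pixels'],cv2.COLOR_RGB2HSV); H,Sa,V=[hsv[:,:,i].astype(int) for i in range(3)]
y=((H>15)&(H<38)&(Sa>80)&(V>90))
y[:165]=0;y[248:]=0;y[:,:215]=0;y[:,300:]=0
vs,us=np.nonzero(y); print(us.min(),us.max(),vs.min(),vs.max(),y.sum())
for v in range(vs.min(),vs.max()+1,3):
    u=us[vs==v]; 
    if len(u): print(v,u.min(),u.max(),(u.min()+u.max())/2)
p=np.c_[us,vs]; P=onz(c,p,36); L=(P-T[:3,3])@T[:3,:3]
# circle fit outer points in tool plane (x,y)
A=np.c_[2*L[:,:2],np.ones(len(L))]; s=np.linalg.lstsq(A,(L[:,:2]**2).sum(1),rcond=None)[0]; print('ring centre tool xy',s[:2],'r',np.sqrt(s[2]+s[0]**2+s[1]**2), L[:,1].min(),L[:,1].max(),L[:,0].max())
E
```

```text
231 274 239 247 262
239 246 251 248.5
242 239 267 253.0
245 233 272 252.5
ring centre tool xy [ 5.56162366 -0.05611473] r 6.689806880613452 -9.179159188379836 8.891854234832573 12.532066330845181
```

```bash
python3 -m pendant '{"dp":[[0,0,-0.03],[0,0,-0.06],[0,0,-0.1],[0,0,-0.14],[0,0,-0.162],[0,0,-0.162]],"rotation":[[0,0,0],[0,0,0],[0,0,0],[0,0,0],[0,0,0],[0,0,0]]}'; python3 -c "
from h import *
go(581.1,27.6,130,1.462);o=get_obs();print(o['grip_width'],o['contact_force'])"
```

```text
time: 10.28
tool_pos: [529.4, 368.1, 132.3]
tcp_rot: [3.139, -0.002, 1.464]
contact_force: [0.0, 1.1, -2.6]
grip_width: 53.1
finger_force: 30.0
dp [-0.333, 0.0877, 0.002] rot [0.0028, -0.0019, 0.0019] dist 0.344 now [529.4 368.1 132.3]
53.147523293798805 [ 0.01023341  1.09202455 -2.60670022]
```

```bash
python3 -m pendant '{"dp":[[-0.045,0.012,0],[-0.1,0.026,0],[-0.155,0.041,0],[-0.21,0.055,0],[-0.265,0.07,0],[-0.315,0.083,0],[-0.333,0.088,0],[-0.333,0.088,0]],"rotation":[[0,0,0],[0,0,0],[0,0,0],[0,0,0],[0,0,0],[0,0,0],[0,0,0.002],[0,0,0.002]]}';python3 -m pendant '{"dp":[[0,0,0],[0,0,0]],"rotation":[[0,0,0],[0,0,0]]}'; python3 -c "
from h import *
go(581.1,27.6,42,1.462)"
```

```text
time: 11.28
tool_pos: [580.0, 26.3, 129.3]
tcp_rot: [-3.139, -0.0, 1.46]
contact_force: [-0.5, 0.2, -2.4]
grip_width: 53.1
finger_force: 30.0
time: 11.52
tool_pos: [580.3, 28.7, 130.5]
tcp_rot: [-3.141, -0.0, 1.464]
contact_force: [-0.2, 0.8, -1.9]
grip_width: 53.2
finger_force: 30.0
dp [-0.001, 0.0009, 0.0885] rot [-0.0005, -0.0002, 0.0018] dist 0.088 now [580.3  28.7 130.5]
```

```bash
python3 -m pendant '{"dp":[[-0.001,0,0.035],[-0.001,0,0.07],[-0.001,0,0.086],[-0.001,0,0.088],[-0.001,0,0.088]],"rotation":[[0,0,0],[0,0,0],[0,0,0],[0,0,0],[0,0,0]]}';python3 -m pendant '{"dp":[[0,0,0.003],[0,0,0.006],[0,0,0.008],[0,0,0.008]],"rotation":[[0,0,0],[0,0,0],[0,0,0],[0,0,0]]}'
```

```text
time: 12.15
tool_pos: [581.5, 26.3, 43.8]
tcp_rot: [3.14, 0.0, 1.462]
contact_force: [0.1, -0.1, -1.9]
grip_width: 52.9
finger_force: 30.0
time: 12.65
tool_pos: [580.4, 26.1, 34.5]
tcp_rot: [-3.141, 0.0, 1.462]
contact_force: [0.2, -0.3, -1.9]
grip_width: 53.2
finger_force: 30.0
```

```bash
python3 -m pendant '{"dp":[[0.001,0,0.001],[0.001,0,0.003],[0.001,0,0.004],[0.001,0,0.004]],"rotation":[[0,0,0],[0,0,0],[0,0,0],[0,0,0]]}';python3 -m pendant '{"dp":[[0,0,0.001],[0,0,0.002],[0,0,0.002]],"rotation":[[0,0,0],[0,0,0],[0,0,0]]}'
```

```text
time: 13.15
tool_pos: [580.6, 27.1, 30.6]
tcp_rot: [-3.141, 0.0, 1.462]
contact_force: [-0.2, -0.2, -1.7]
grip_width: 52.9
finger_force: 30.0
time: 13.52
tool_pos: [580.6, 27.1, 28.6]
tcp_rot: [-3.141, 0.0, 1.462]
contact_force: [0.5, -0.3, -2.9]
grip_width: 53.0
finger_force: 30.0
```

```bash
python3 -m pendant '{"dp":[[0,0,0.001],[0,0,0.0015],[0,0,0.0015]],"rotation":[[0,0,0],[0,0,0],[0,0,0]]}'
```

```text
time: 13.9
tool_pos: [580.7, 27.1, 27.4]
tcp_rot: [3.141, 0.0, 1.462]
contact_force: [-0.8, -0.1, 0.2]
grip_width: 53.0
finger_force: 30.0
```

Hub seated: the wrist force took over the weight at reported z 27.4, as predicted. Now release, rise and verify.

```bash
python3 -m pendant '{"dp":[[0,0,0],[0,0,0],[0,0,0],[0,0,0],[0,0,0],[0,0,0]],"rotation":[[0,0,0],[0,0,0],[0,0,0],[0,0,0],[0,0,0],[0,0,0]]}' 0.085; python3 -m pendant '{"dp":[[0,0,-0.02],[0,0,-0.06],[0,0,-0.12],[-0.02,0,-0.18],[-0.06,0,-0.24],[-0.08,0,-0.24],[-0.08,0,-0.24],[-0.08,0,-0.24]],"rotation":[[0,0,0],[0,0,0],[0,0,0],[0,0,0],[0,0,0],[0,0,0],[0,0,0],[0,0,0]]}'; python3 -c "
from pin import *
import pickle
c=cap('wrist','seated.png'); pickle.dump(c,open('c2.pkl','wb'))
u,v=proj(c,[[581,26.4,95]])[0]; print(u,v)
pinion(c,u,v,1.1,95); go(534,-442,250,1.92)
cv2.imwrite('pics/seat.png',cv2.resize(c['pixels'][:220,90:400,::-1],None,fx=2.5,fy=2.5,interpolation=cv2.INTER_CUBIC))"
```

```text
time: 14.65
tool_pos: [580.7, 27.1, 27.2]
tcp_rot: [3.142, 0.0, 1.462]
contact_force: [-0.2, 0.2, -0.7]
grip_width: 85.0
finger_force: 0.0
time: 15.65
tool_pos: [571.6, -51.8, 266.3]
tcp_rot: [-3.14, -0.001, 1.462]
contact_force: [0.1, -0.6, -0.3]
grip_width: 84.9
finger_force: 0.0
253.91911915650826 94.75995085087908
bore [253.76  95.33] [19.2 20.1] [[580.76  25.83  95.  ]] band [252.28 100.29] [42.2 48.8] [[578.59  21.05  83.  ]] tool [571.59 -51.54 266.22]
dp [-0.3922, 0.0049, 0.016] rot [-0.0017, -0.0009, -0.4576] dist 0.393 now [571.6 -51.5 266.2]
```

View pics/seat.png

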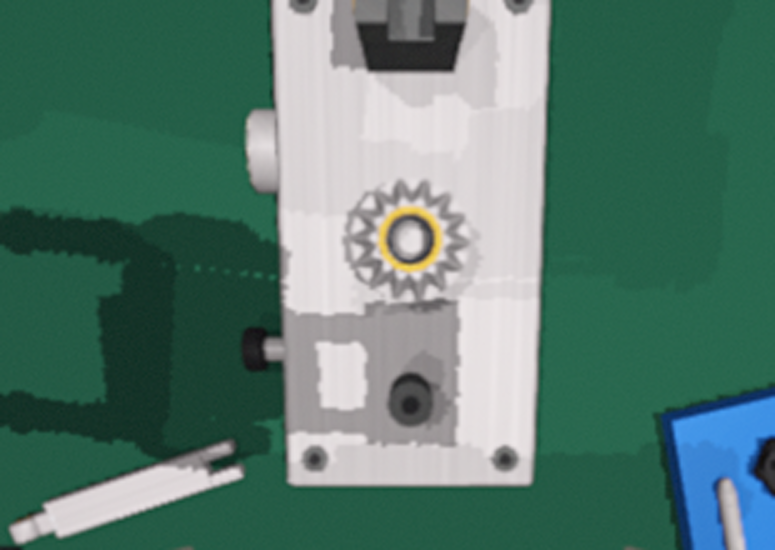

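The picture shows the pinion seated with the spigot centred in its bore at (410,240), upright and released. Next a step forward to see the bracket and the far screw holes.

```bash
python3 -m pendant '{"dp":[[0.03,0.008,0],[0.062,0.008,0],[0.062,0.008,0],[0.062,0.008,0]],"rotation":[[0,0,0],[0,0,0],[0,0,0],[0,0,0]]}'; python3 - <<'E'
from h import *
import pickle
c=cap('wrist','brk.png'); pickle.dump(c,open('c3.pkl','wb')); c2=pickle.load(open('c2.pkl','rb')); c1=pickle.load(open('c1.pkl','rb'))
print(tool()[:3,3])
y=-.109; F=lambda x,yy,z:[581+np.cos(y)*x-np.sin(y)*yy,26.2+np.sin(y)*x+np.cos(y)*yy,z]
def hole(c,X):
    u,v=proj(c,[F(*X)])[0]; g=cv2.GaussianBlur(cv2.cvtColor(c['pixels'],cv2.COLOR_RGB2GRAY),(0,0),.5)
    x0,y0=int(u)-9,int(v)-9
    if y0<0: return None
    s=g[y0:y0+19,x0:x0+19].astype(float); w=np.clip(np.median(s)-35-s,0,60)
    n,l,st,ce=cv2.connectedComponentsWithStats((w>0).astype(np.uint8)); 
    i=1+st[1:,4].argmax(); w*=l==i; ys,xs=np.mgrid[:19,:19]; q=[(w*xs).sum()/w.sum()+x0,(w*ys).sum()/w.sum()+y0]
    return np.array(q).round(2),onz(c,q,45)[0,:2].round(2),st[i,4]
for n,cc in((1,c1),(2,c2),(3,c)):
    for X in((-50,110,45),(50,110,45),(-50,-109,45),(50,-109,45)):
        try: print(n,X,hole(cc,X))
        except Exception as e: print(n,X,e)
# lug tops: predicted pixels
for X in((-21,77,128),(-9,77,128),(9,77,128),(21,77,128),(-9,103.5,128),(9,103.5,128),(0,90,101.5)): print(X,proj(c,[F(*X)])[0].round(1))
g=cv2.cvtColor(c['pixels'],cv2.COLOR_RGB2GRAY)
for v in range(56,122,4): print(v,g[v,225:291:2])
E
```

```text
time: 16.2
tool_pos: [586.4, 8.6, 266.6]
tcp_rot: [-3.14, 0.001, 1.463]
contact_force: [0.7, -0.7, -0.4]
grip_width: 85.2
finger_force: 0.0
[586.43867949   8.13384267 266.73454317]
1 (-50, 110, 45) None
1 (50, 110, 45) None
1 (-50, -109, 45) (array([206.27, 182.91]), array([518.71, -77.93]), np.int32(87))
1 (50, -109, 45) (array([281.8 , 183.39]), array([618.25, -88.61]), np.int32(89))
2 (-50, 110, 45) None
2 (50, 110, 45) None
2 (-50, -109, 45) (array([215.51, 183.26]), array([518.9 , -77.88]), np.int32(88))
2 (50, -109, 45) (array([291.57, 183.27]), array([618.45, -88.73]), np.int32(89))
3 (-50, 110, 45) (array([205.45,  54.53]), array([543.15, 141.25]), np.int32(123))
3 (50, 110, 45) (array([288.77,  54.51]), array([642.78, 130.42]), np.int32(122))
3 (-50, -109, 45) (array([210.7 , 226.82]), array([518.9 , -77.72]), np.int32(78))
3 (50, -109, 45) (array([283.99, 226.63]), array([618.44, -88.17]), np.int32(83))
(-21, 77, 128) [224.2  77.3]
(-9, 77, 128) [236.4  77.3]
(9, 77, 128) [254.9  77.3]
(21, 77, 128) [267.2  77.3]
(-9, 103.5, 128) [236.2  48.4]
(9, 103.5, 128) [255.   48.4]

[... 1680 characters left out ...]
 233]
104 [242 238 240 239 232 229 231 229 231 233 233 234 232 232 231 230 234 232
 231 230 230 233 233 235 232 231 230 231 233 234 233 233 232]
108 [241 238 240 239 230 228 230 229 231 233 232 233 232 231 231 230 234 233
 231 230 230 232 233 235 232 230 229 231 232 234 232 234 232]
112 [241 238 240 238 230 229 230 229 230 232 232 233 232 231 231 230 234 232
 231 230 230 233 234 242 241 240 235 233 235 240 240 243 241]
116 [241 238 239 242 231 229 230 229 230 233 231 232 232 231 230 230 233 233
 231 231 231 233 233 233 231 230 229 230 232 234 232 233 231]
120 [240 238 238 232 230 226 185 179 177 207 227 227 224 185 178 177 183 170
 152 152 151 168 186 189 222 242 240 242 243 243 241 243 242]
```

```bash
python3 -c "
from h import *
go(534,-442,245,1.92)"
```

```text
dp [-0.4532, -0.0033, 0.0219] rot [-0.0009, 0.0002, -0.458] dist 0.454 now [586.4   8.1 266.7]
```

```bash
python3 -m pendant '{"dp":[[-0.06,0,0.003],[-0.12,-0.001,0.006],[-0.18,-0.001,0.009],[-0.24,-0.002,0.012],[-0.3,-0.002,0.015],[-0.36,-0.003,0.018],[-0.42,-0.003,0.021],[-0.453,-0.003,0.022]],"rotation":[[0,0,-0.1],[0,0,-0.2],[0,0,-0.3],[0,0,-0.4],[0,0,-0.458],[0,0,-0.458],[0,0,-0.458],[0,0,-0.458]]}' 0.07; python3 -m pendant '{"dp":[[0,0,0],[0,0,0]],"rotation":[[0,0,0],[0,0,0]]}'; cat > strap.py <<'E'
from h import *
c=cap('wrist','strap%d.png'%int(100*get_obs()['time'])); print(tool()[:3,3].round(2))
hsv=cv2.cvtColor(c['pixels'],cv2.COLOR_RGB2HSV); H,Sa,V=[hsv[:,:,i].astype(int) for i in range(3)]
w=((Sa<70)&(V>120)).astype(np.uint8); w[225:]=0
n,l,s,ce=cv2.connectedComponentsWithStats(w)
for i in range(1,n):
    if s[i,4]>250: 
        r=cv2.minAreaRect(np.argwhere(l==i)[:,::-1].astype(np.float32)); b=onz(c,cv2.boxPoints(r),16)[:,:2]
        print(s[i],ce[i].round(1),onz(c,ce[i],16).round(1),np.round(r[1],1),[np.linalg.norm(b[1]-b[0]).round(1),np.linalg.norm(b[2]-b[1]).round(1)],b.round(1).tolist())
E
python3 strap.py
```

```text
time: 17.25
tool_pos: [532.2, -445.5, 244.1]
tcp_rot: [-3.141, -0.001, 1.916]
contact_force: [-0.0, 0.5, -0.8]
grip_width: 70.5
finger_force: 0.0
time: 17.5
tool_pos: [534.1, -441.3, 245.1]
tcp_rot: [3.141, -0.001, 1.919]
contact_force: [0.2, -0.1, 0.3]
grip_width: 69.8
finger_force: 0.0
[ 534.51 -440.8   245.51]
[ 241    0   26  143 3227] [253.1  68.8] [[ 495.7 -336.2   16. ]] [ 25. 142.] [np.float64(168.2), np.float64(29.6)] [[511.7, -426.4], [455.5, -267.9], [483.4, -257.7], [542.3, -415.3]]
[487   0  18  29 280] [495.   13.9] [[ 750.5 -171.4   16. ]] [ 9.3 31.8] [np.float64(35.5), np.float64(12.0)] [[747.0, -189.8], [742.1, -154.6], [754.0, -153.1], [759.2, -188.4]]
[ 393   60   50   41 1277] [415.  81.] [[ 691.5 -278.9   16. ]] [46.6 36.8] [np.float64(43.8), np.float64(59.9)] [[671.9, -305.4], [658.7, -263.7], [716.8, -249.1], [731.5, -290.9]]
[  76   77  104   56 1892] [128.6 105.8] [[ 361.6 -431.6   16. ]] [ 19.9 108.4] [np.float64(142.4), np.float64(23.7)] [[297.5, -472.1], [404.1, -377.7], [420.0, -395.4], [312.7, -491.6]]
[390 105  16  26 316] [397.7 117.5] [[ 690.5 -327.4   16. ]] [12.9 24.6] [np.float64(30.7), np.float64(16.9)] [[686.8, -344.1], [677.7, -314.7], [694.2, -310.9], [703.6, -340.3]]
[ 376  138   25   76 1098] [388.3 175.1] [[ 712.  -400.1   16. ]] [14.6 76.3] [np.float64(103.4), np.float64(19.6)] [[718.0, -452.7], [687.3, -354.0], [706.5, -349.9], [738.4, -448.6]]
```

```bash
python3 -m pendant '{"dp":[[0.036,0,0],[0.036,0,0],[0.036,0,0],[0.036,0,0]],"rotation":[[0,0,0],[0,0,0],[0,0,0],[0,0,0]]}'; cat > strap2.py <<'E'
from h import *
import sys
c=cap('wrist','st%d.png'%int(100*get_obs()['time'])); T=tool()
print(T[:3,3].round(2),get_obs()['tcp_rot'])
hsv=cv2.cvtColor(c['pixels'],cv2.COLOR_RGB2HSV); Sa,V=[hsv[:,:,i].astype(int) for i in (1,2)]
w=((Sa<70)&(V>110)).astype(np.uint8); w[225:]=0
n,l,s,ce=cv2.connectedComponentsWithStats(w); q=proj(c,[[495.7,-336.2,16]])[0]
i=l[int(q[1]),int(q[0])]; print(s[i])
L=[];Rr=[]
prof=[]
for v in range(s[i,1],s[i,1]+s[i,3]):
    u=np.nonzero(l[v]==i)[0]; prof.append((v,u.min(),u.max(),len(u)))
print(prof[:40:1]); print(prof[-25:])
pr=np.array(prof); k=(pr[:,3]>=21)
A=onz(c,np.c_[pr[k,1]-.5,pr[k,0]],16)[5:-5]; B=onz(c,np.c_[pr[k,2]+.5,pr[k,0]],16)[5:-5]
for E in(A,B,(A+B)/2):
    m=np.polyfit(E[:,1],E[:,0],1); print('yaw',-np.arctan(m[0]),'res',(E[:,0]-np.polyval(m,E[:,1])).std().round(2),'x at y=-338',np.polyval(m,-338).round(2))
print('mean width',np.linalg.norm(A-B,axis=1).mean())
for v in (s[i,1]-.5,pr[k,0].min()-.5,pr[:,0].max()+.5):
    j=pr[np.abs(pr[:,0]-v)<4]; u=((j[:,1]+j[:,2])/2).mean(); print(v,u,onz(c,[u,v],16).round(2),onz(c,[u,v],12).round(2))
E
python3 strap2.py
```

```text
time: 18.05
tool_pos: [522.5, -408.1, 245.5]
tcp_rot: [3.141, 0.001, 1.92]
contact_force: [0.6, -0.9, 0.6]
grip_width: 69.8
finger_force: 0.0
[ 522.37 -408.25  245.24] [3.14147077e+00 5.85472176e-04 1.91976611e+00]
[ 241   13   25  157 3334]
[(13, np.int64(248), np.int64(258), 11), (14, np.int64(247), np.int64(259), 13), (15, np.int64(247), np.int64(259), 13), (16, np.int64(247), np.int64(260), 14), (17, np.int64(246), np.int64(260), 15), (18, np.int64(246), np.int64(260), 15), (19, np.int64(246), np.int64(260), 15), (20, np.int64(246), np.int64(260), 15), (21, np.int64(246), np.int64(260), 15), (22, np.int64(246), np.int64(260), 15), (23, np.int64(246), np.int64(260), 15), (24, np.int64(246), np.int64(260), 15), (25, np.int64(246), np.int64(260), 15), (26, np.int64(246), np.int64(260), 15), (27, np.int64(246), np.int64(260), 15), (28, np.int64(247), np.int64(260), 14), (29, np.int64(247), np.int64(260), 14), (30, np.int64(247), np.int64(260), 14), (31, np.int64(247), np.int64(260), 14), (32, np.int64(247), np.int64(260), 14), (33, np.int64(246), np.int64(260), 15), (34, np.int64(246
[... 1456 characters left out ...]
241), np.int64(264), 17), (163, np.int64(241), np.int64(264), 18), (164, np.int64(241), np.int64(264), 17), (165, np.int64(241), np.int64(264), 17), (166, np.int64(242), np.int64(264), 16), (167, np.int64(242), np.int64(264), 16), (168, np.int64(242), np.int64(264), 16), (169, np.int64(243), np.int64(263), 12)]
yaw 0.3566104761549353 res 0.34 x at y=-338 480.55
yaw 0.3390604655373244 res 0.38 x at y=-338 512.51
yaw 0.34786090577678863 res 0.18 x at y=-338 496.58
mean width 30.115951221292637
12.5 253.125 [[ 462.21 -243.07   16.  ]] [[ 461.86 -242.1    12.  ]]
41.5 253.0 [[ 473.22 -273.73   16.  ]] [[ 472.98 -273.04   12.  ]]
169.5 253.0 [[ 527.41 -422.44   16.  ]] [[ 527.67 -423.16   12.  ]]
```

```bash
python3 -c "
from h import *
go(497.15,-339.4,-30.5,1.919)"
```

```text
dp [0.0735, -0.0002, 0.2757] rot [0.0001, 0.0006, 0.0008] dist 0.285 now [ 522.4 -408.3  245.2]
```

```bash
python3 -m pendant '{"dp":[[0.03,0,0.05],[0.06,0,0.1],[0.073,0,0.16],[0.073,0,0.21],[0.073,0,0.245],[0.073,0,0.26],[0.073,0,0.26],[0.073,0,0.26]],"rotation":[[0,0,0.001],[0,0,0.001],[0,0,0.001],[0,0,0.001],[0,0,0.001],[0,0,0.001],[0,0,0.001],[0,0,0.001]]}'; python3 -c "
from h import *
go(497.15,-339.4,-30.5,1.919)"
```

```text
time: 19.1
tool_pos: [498.1, -340.2, -13.2]
tcp_rot: [3.14, 0.003, 1.919]
contact_force: [-0.4, 0.3, 0.1]
grip_width: 69.9
finger_force: 0.0
dp [0.0011, -0.0006, 0.0173] rot [0.0013, 0.0026, -0.0003] dist 0.017 now [ 498.1 -340.2  -13.2]
```

```bash
python3 -m pendant '{"dp":[[0,0,0.008],[0,0,0.016],[0,0,0.016],[0,0,0.016]],"rotation":[[0,0,0],[0,0,0],[0,0,0],[0,0,0]]}'; python3 -c "
from h import *
go(497.15,-339.4,-30.5,1.919)"
```

```text
time: 19.6
tool_pos: [497.2, -339.3, -30.8]
tcp_rot: [-3.142, 0.0, 1.919]
contact_force: [-0.3, -0.5, 1.2]
grip_width: 69.8
finger_force: 0.0
dp [-0.0001, -0.0001, -0.0003] rot [-0.0, 0.0001, -0.0002] dist 0.0 now [ 497.2 -339.3  -30.8]
```

```bash
python3 -m pendant '{"dp":[[0,0,0],[0,0,0],[0,0,0],[0,0,0],[0,0,0],[0,0,0],[0,0,0]],"rotation":[[0,0,0],[0,0,0],[0,0,0],[0,0,0],[0,0,0],[0,0,0],[0,0,0]]}' 0.015; python3 -c "
from h import *
print(get_obs()['tool_pos'],get_obs()['tcp_rot'])"; python3 -m pendant '{"dp":[[0,0,-0.005],[0,0,-0.03],[0,0,-0.08],[0,0,-0.14],[0,0,-0.19],[0,0,-0.2],[0,0,-0.2],[0,0,-0.2]],"rotation":[[0,0,0],[0,0,0],[0,0,0],[0,0,0],[0,0,0],[0,0,0],[0,0,0],[0,0,0]]}';python3 -c "
from h import *
print(get_obs()['tool_pos'],get_obs()['tcp_rot'],get_obs()['moment']);go(580,20,170,1.461)"
```

```text
time: 20.48
tool_pos: [497.1, -339.2, -30.8]
tcp_rot: [3.142, 0.0, 1.919]
contact_force: [0.6, 0.1, 0.5]
grip_width: 27.4
finger_force: 30.0
[ 497.14454622 -339.24979879  -30.77961318] [3.14155300e+00 1.09213786e-04 1.91873898e+00]
time: 21.48
tool_pos: [496.1, -338.3, 166.6]
tcp_rot: [-3.139, -0.004, 1.919]
contact_force: [0.3, -0.6, -3.4]
grip_width: 27.2
finger_force: 30.0
[ 496.0565298  -338.33652914  166.58413018] [-3.13928738 -0.00406951  1.91879776] [-0.02549435 -0.15464921  0.07464156]
dp [0.3082, 0.2011, -0.0026] rot [-0.0032, -0.0035, 0.4578] dist 0.368 now [ 496.1 -338.3  166.6]
```

```bash
python3 -m pendant '{"dp":[[0.03,0.02,0],[0.075,0.05,0],[0.12,0.08,0],[0.165,0.108,0],[0.21,0.137,0],[0.255,0.166,0],[0.295,0.193,0],[0.308,0.201,0]],"rotation":[[0,0,0.05],[0,0,0.12],[0,0,0.19],[0,0,0.26],[0,0,0.33],[0,0,0.4],[0,0,0.44],[0,0,0.458]]}'; python3 -m pendant '{"dp":[[0,0,0],[0,0,0],[0,0,0]],"rotation":[[0,0,0],[0,0,0],[0,0,0]]}';python3 -c "
from h import *
print(get_obs()['tool_pos'],get_obs()['tcp_rot'],get_obs()['moment']);go(580.84,23.6,120,1.461)"
```

```text
time: 22.48
tool_pos: [580.3, 22.0, 166.8]
tcp_rot: [-3.138, -0.0, 1.463]
contact_force: [1.3, -0.9, -2.0]
grip_width: 27.4
finger_force: 30.0
time: 22.85
tool_pos: [580.7, 17.7, 168.8]
tcp_rot: [-3.141, 0.0, 1.46]
contact_force: [-0.0, -0.3, -2.7]
grip_width: 27.7
finger_force: 30.0
[580.74093867  17.71075406 168.77455741] [-3.14078850e+00  3.17804726e-04  1.45952668e+00] [-0.03845719 -0.1284754   0.00284689]
dp [0.0059, -0.0005, 0.0488] rot [-0.0008, 0.0003, -0.0015] dist 0.049 now [580.7  17.7 168.8]
```

```bash
python3 -m pendant '{"dp":[[0.006,0,0.02],[0.006,0,0.04],[0.006,0,0.049],[0.006,0,0.049],[0.006,0,0.049],[0.006,0,0.049]],"rotation":[[0,0,-0.001],[0,0,-0.001],[0,0,-0.001],[0,0,-0.001],[0,0,-0.001],[0,0,-0.001]]}'; python3 - <<'E'
from h import *
c=cap('wrist','eye.png'); T=tool(); print(T[:3,3],get_obs()['tcp_rot'])
go(580.84,23.6,90,1.461)
for X in((-7,102),(7,102),(-7,70),(7,70),(-14,60),(14,60)): print('strap pred',X,proj(c,(T@[X[1]-.1,X[0],-30.8-16,1])[:3])[0].round(1))
y=-.11;F=lambda x,yy,z:[580.82+np.cos(y)*x-np.sin(y)*yy,26.45+np.sin(y)*x+np.cos(y)*yy,z]
for X in((-21,77,128),(-9,77,128),(9,77,128),(21,77,128),(-9,103.5,128),(9,103.5,128)): print('lug',X,proj(c,[F(*X)])[0].round(1))
g=cv2.cvtColor(c['pixels'],cv2.COLOR_RGB2GRAY)
a=cv2.resize(c['pixels'][90:250,150:360,::-1],None,fx=3.7,fy=3.7,interpolation=cv2.INTER_CUBIC);cv2.imwrite('pics/eyec.png',a)
E
```

```text
time: 23.6
tool_pos: [582.2, 24.7, 121.0]
tcp_rot: [3.14, 0.0, 1.462]
contact_force: [-0.0, -0.8, -3.0]
grip_width: 27.5
finger_force: 30.0
[582.07680092  24.74979821 120.87898073] [3.14029264e+00 4.86797480e-05 1.46174787e+00]
dp [-0.0013, -0.0011, 0.0309] rot [0.0013, 0.0, 0.0007] dist 0.031 now [582.1  24.7 120.9]
strap pred (-7, 102) [235.9  18. ]
strap pred (7, 102) [269.6  18.1]
strap pred (-7, 70) [236.7  97.4]
strap pred (7, 70) [268.8  97.5]
strap pred (-14, 60) [221.2 120.8]
strap pred (14, 60) [284.3 120.8]
lug (-21, 77, 128) [212.1  83.2]
lug (-9, 77, 128) [233.9  83.2]
lug (9, 77, 128) [266.7  83.2]
lug (21, 77, 128) [288.5  83.3]
lug (-9, 103.5, 128) [233.3  31.4]
lug (9, 103.5, 128) [267.2  31.4]
```

View pics/eyec.png

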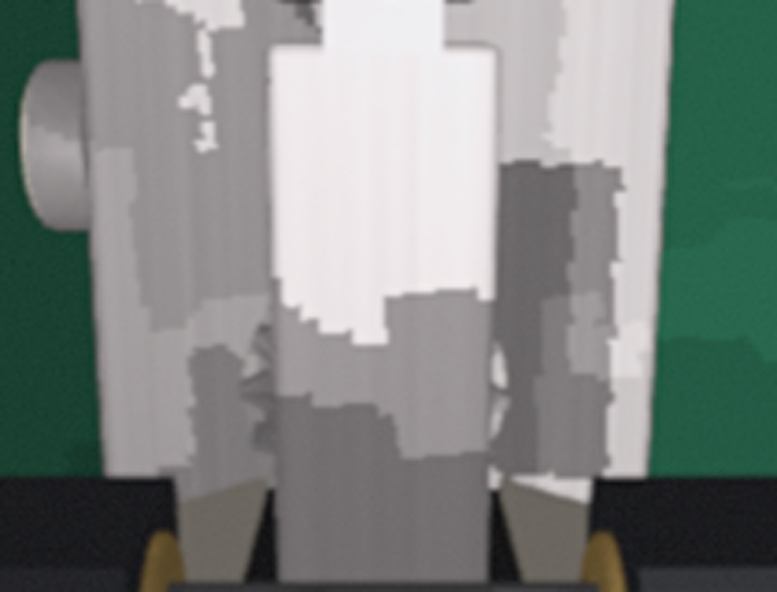

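The crop shows the strap held straight: shoulder at crop row 46, bar columns 272–495, tongue 323–443, all within about 0.4 mm of prediction. Now I check the lug edges numerically in the same picture.

```bash
python3 - <<'E'
import cv2
g=cv2.cvtColor(cv2.imread('pics/eye.png'),6)
for v in (25,32,40,48,56,64,72,78,82,86,90): print(v,g[v,200:244:1].tolist(),g[v,262:302:1].tolist())
E
python3 -c "
from h import *
print(get_obs()['tool_pos'])"
```

```text
25 [74, 75, 75, 75, 74, 74, 75, 76, 75, 75, 76, 89, 117, 127, 127, 126, 127, 127, 128, 127, 128, 127, 127, 128, 127, 126, 127, 126, 127, 127, 127, 127, 126, 127, 125, 125, 134, 167, 193, 199, 199, 197, 197, 196] [193, 192, 192, 191, 189, 186, 183, 165, 136, 118, 117, 117, 117, 117, 117, 119, 117, 117, 116, 117, 119, 122, 123, 125, 124, 124, 121, 103, 81, 74, 76, 77, 75, 74, 75, 76, 75, 75, 74, 74]
32 [218, 218, 216, 216, 216, 215, 215, 215, 217, 220, 216, 171, 120, 110, 114, 114, 113, 113, 114, 114, 114, 115, 117, 116, 118, 118, 117, 117, 112, 113, 114, 115, 114, 97, 57, 77, 145, 195, 218, 221, 222, 221, 221, 221] [217, 218, 218, 218, 215, 213, 209, 193, 154, 114, 106, 107, 107, 109, 108, 108, 109, 110, 109, 110, 108, 113, 114, 113, 112, 111, 116, 157, 202, 218, 220, 219, 218, 218, 215, 213, 212, 212, 214, 212]
40 [219, 215, 179, 150, 148, 148, 149, 148, 150, 151, 148, 135, 129, 128, 130, 129, 129, 130, 129, 128, 127, 127, 127, 127, 116, 91, 80, 82, 82, 83, 83, 82, 84, 69, 46, 88, 156, 207, 231, 237, 238, 237, 237, 238] [234, 234, 234, 235, 234, 231, 223, 205, 166, 125, 116, 120, 120
[... 2777 characters left out ...]
9, 36, 45, 127, 209, 241, 244, 241, 241, 241, 240] [241, 241, 241, 241, 241, 243, 241, 217, 153, 67, 32, 37, 41, 41, 40, 39, 33, 35, 52, 87, 116, 135, 159, 177, 188, 195, 197, 198, 197, 194, 193, 193, 192, 192, 191, 190, 190, 189, 189, 195]
90 [214, 214, 215, 216, 215, 216, 216, 215, 214, 214, 215, 218, 219, 218, 203, 162, 147, 148, 149, 146, 146, 147, 148, 146, 141, 127, 110, 101, 97, 91, 77, 72, 69, 77, 104, 123, 151, 206, 237, 239, 239, 238, 239, 238] [239, 239, 239, 240, 239, 240, 239, 214, 163, 130, 129, 133, 132, 130, 136, 159, 179, 190, 193, 194, 193, 193, 193, 194, 193, 194, 195, 197, 196, 194, 193, 193, 192, 192, 190, 190, 189, 190, 189, 195]
[582.07680092  24.74979821 120.87898073]
```

```bash
python3 -m pendant '{"dp":[[0,-0.0014,0.005],[0,-0.0014,0.01],[0,-0.0014,0.017],[0,-0.0014,0.017],[0,-0.0014,0.017]],"rotation":[[0,0,0],[0,0,0],[0,0,0],[0,0,0],[0,0,0]]}'; python3 -c "
from h import *
print(get_obs()['tool_pos'],get_obs()['tcp_rot']);go(580.65,24.8,80,1.461)"
```

```text
time: 24.28
tool_pos: [580.4, 24.9, 103.2]
tcp_rot: [3.142, 0.0, 1.462]
contact_force: [1.0, 0.3, -2.4]
grip_width: 27.6
finger_force: 30.0
[580.39948129  24.94707199 103.15203298] [3.14153837e+00 1.10859438e-04 1.46179655e+00]
dp [-0.0001, 0.0003, 0.0232] rot [0.0001, 0.0001, 0.0008] dist 0.023 now [580.4  24.9 103.2]
```

Well aligned; descend in stages, watching force.

```bash
python3 -m pendant '{"dp":[[0,0.0002,0.004],[0,0.0002,0.008],[0,0.0002,0.012],[0,0.0002,0.012]],"rotation":[[0,0,0],[0,0,0],[0,0,0],[0,0,0]]}'; python3 -m pendant '{"dp":[[0,0,0.003],[0,0,0.006],[0,0,0.009],[0,0,0.012],[0,0,0.012]],"rotation":[[0,0,0],[0,0,0],[0,0,0],[0,0,0],[0,0,0]]}'; python3 -c "
from h import *
print(get_obs()['tool_pos'],get_obs()['tcp_rot']);go(580.65,26.3,72.2,1.461)"
```

```text
time: 24.78
tool_pos: [580.2, 25.0, 90.7]
tcp_rot: [-3.141, 0.0, 1.462]
contact_force: [0.3, 0.8, -3.1]
grip_width: 27.7
finger_force: 30.0
time: 25.4
tool_pos: [580.3, 24.9, 78.9]
tcp_rot: [-3.141, 0.0, 1.462]
contact_force: [-0.2, 0.2, -2.3]
grip_width: 27.9
finger_force: 30.0
[580.30935476  24.94188721  78.86329957] [-3.14102017e+00  9.58206562e-05  1.46174867e+00]
dp [0.0014, 0.0002, 0.0067] rot [-0.0006, 0.0001, 0.0007] dist 0.007 now [580.3  24.9  78.9]
```

```bash
python3 -m pendant '{"dp":[[0,0.0003,0.003],[0,0.0003,0.0067],[0.0007,0.0003,0.0067],[0.0014,0.0003,0.0067],[0.0014,0.0003,0.0067],[0.0014,0.0003,0.0067]],"rotation":[[0,0,0],[0,0,0],[0,0,0],[0,0,0],[0,0,0],[0,0,0]]}'; python3 -c "
from h import *
print(get_obs()['tool_pos'],get_obs()['tcp_rot'],get_obs()['contact_force'])"; python3 -m pendant '{"dp":[[0.0005,0,0],[0.001,0,0],[0.001,0,0]],"rotation":[[0,0,0],[0,0,0],[0,0,0]]}'; python3 -m pendant '{"dp":[[0.0005,0,0],[0.0005,0,0]],"rotation":[[0,0,0],[0,0,0]]}'
```

```text
time: 26.15
tool_pos: [581.0, 26.3, 72.6]
tcp_rot: [3.141, 0.0, 1.462]
contact_force: [-1.2, 0.2, -2.2]
grip_width: 28.0
finger_force: 30.0
[581.02373555  26.31566354  72.5838769 ] [3.14135542e+00 7.12438778e-05 1.46181457e+00] [-1.20105564  0.15312576 -2.15325709]
time: 26.52
tool_pos: [581.1, 27.3, 72.5]
tcp_rot: [3.142, 0.0, 1.462]
contact_force: [-0.7, -0.5, -3.1]
grip_width: 27.7
finger_force: 30.0
time: 26.78
tool_pos: [581.2, 27.8, 72.5]
tcp_rot: [3.141, 0.0, 1.462]
contact_force: [0.0, -0.7, -3.6]
grip_width: 27.5
finger_force: 30.0
```

```bash
for i in 1 2; do python3 -m pendant '{"dp":[[0.0005,0,0],[0.0005,0,0]],"rotation":[[0,0,0],[0,0,0]]}'; python3 -c "
from h import *
o=get_obs();print(o['tool_pos'],o['moment'])"; done
```

```text
time: 27.02
tool_pos: [581.1, 27.9, 72.5]
tcp_rot: [3.142, 0.001, 1.462]
contact_force: [-0.3, -2.7, -2.1]
grip_width: 27.6
finger_force: 30.0
[581.1461745   27.86904866  72.48609119] [-0.53140332  0.03921591 -0.02990089]
time: 27.28
tool_pos: [581.1, 27.9, 72.5]
tcp_rot: [-3.142, 0.001, 1.462]
contact_force: [0.4, -5.9, -2.1]
grip_width: 27.4
finger_force: 30.0
[581.14847032  27.91205838  72.47958429] [-0.97142459  0.02447515 -0.0107738 ]
```

End wall met at TCP y ≈ 27.8, so hole alignment is at 26.3, as measured. Back off and feel the floor.

```bash
python3 -m pendant '{"dp":[[-0.001,-0.0004,0],[-0.0025,-0.0004,0],[-0.0025,-0.0004,0.001],[-0.0025,-0.0004,0.001]],"rotation":[[0,0,0],[0,0,0],[0,0,0],[0,0,0]]}';  for i in 1 2; do python3 -m pendant '{"dp":[[0,0,0.0005],[0,0,0.0005]],"rotation":[[0,0,0],[0,0,0]]}';python3 -c "
from h import *
o=get_obs();print(o['tool_pos'],o['moment'])"; done
```

```text
time: 27.78
tool_pos: [580.5, 26.6, 71.4]
tcp_rot: [-3.141, -0.0, 1.462]
contact_force: [-0.1, -1.0, -3.1]
grip_width: 28.0
finger_force: 30.0
time: 28.02
tool_pos: [580.5, 26.4, 70.9]
tcp_rot: [-3.142, 0.0, 1.462]
contact_force: [0.2, -0.6, -2.4]
grip_width: 27.8
finger_force: 30.0
[580.51850584  26.41512862  70.9216981 ] [-0.05068501 -0.13293858 -0.0123375 ]
time: 28.28
tool_pos: [580.6, 26.4, 70.6]
tcp_rot: [3.141, 0.0, 1.462]
contact_force: [-1.2, -0.0, -1.4]
grip_width: 27.0
finger_force: 30.0
[580.61508894  26.36465471  70.57314987] [-0.02205943 -0.05100776  0.02381916]
```

```bash
python3 -m pendant '{"dp":[[0,0,0.0005],[0,0,0.0005]],"rotation":[[0,0,0],[0,0,0]]}'; python3 -m pendant '{"dp":[[0,0,-0.001],[0,0,-0.0022],[0,0,-0.0022],[0,0,-0.0022],[0,0,-0.0022]],"rotation":[[0,0,0],[0,0,0],[0,0,0],[0,0,0],[0,0,0]]}'; python3 -c "
from h import *
o=get_obs();print(o['tool_pos'],o['tcp_rot'],o['moment'],o['contact_force'])"
```

```text
time: 28.52
tool_pos: [580.6, 26.3, 70.1]
tcp_rot: [3.141, 0.0, 1.462]
contact_force: [-0.6, 0.1, -0.6]
grip_width: 27.5
finger_force: 30.0
time: 29.15
tool_pos: [580.5, 26.3, 72.1]
tcp_rot: [-3.142, 0.0, 1.462]
contact_force: [-0.7, 0.0, -3.1]
grip_width: 27.7
finger_force: 30.0
[580.51393418  26.32645889  72.13008181] [-3.14150932e+00  1.20037812e-04  1.46181486e+00] [-0.07041671 -0.1240967   0.00164766] [-0.65666469  0.04442867 -3.0923445 ]
```

The floor contact is ambiguous, so I probe again and read the moment.

```bash
cat > m.py <<'E'
from h import *
o=get_obs();print(o['tool_pos'].round(2),'pitch',o['tcp_rot'].round(4),'M',o['moment'].round(3),'F',o['contact_force'].round(2))
E
python3 -m pendant '{"dp":[[0,0,0.001],[0,0,0.001]],"rotation":[[0,0,0],[0,0,0]]}' >/dev/null; python3 m.py; for i in 1 2 3; do python3 -m pendant '{"dp":[[0,0,0.0004],[0,0,0.0004],[0,0,0.0004]],"rotation":[[0,0,0],[0,0,0],[0,0,0]]}'>/dev/null; python3 m.py; done
```

```text
[580.47  26.32  71.04] pitch [-3.1414e+00  1.0000e-04  1.4618e+00] M [-0.085 -0.07  -0.009] F [ 0.46 -0.06 -2.88]
[580.55  26.32  70.8 ] pitch [3.1416e+00 1.0000e-04 1.4618e+00] M [-0.042 -0.09   0.001] F [-0.54 -0.19 -1.43]
[580.6   26.3   70.48] pitch [3.1414e+00 1.0000e-04 1.4618e+00] M [-0.044 -0.062 -0.004] F [-0.94 -0.72 -2.09]
[580.62  26.29  70.08] pitch [3.1414e+00 1.0000e-04 1.4618e+00] M [-0.018 -0.037  0.056] F [ 0.04 -1.39  0.24]
```

The extra force and moment fit light eye contact from about 70.7, the predicted floor height. I return to the aligned height.

```bash
python3 -m pendant '{"dp":[[0,0,-0.001],[0,0,-0.0021],[0,0,-0.0021],[0,0,-0.0021],[0,0,-0.0021],[0,0,-0.0021]],"rotation":[[0,0,0],[0,0,0],[0,0,0],[0,0,0],[0,0,0],[0,0,0]]}' >/dev/null; python3 m.py; python3 - <<'E'
from h import *
c=cap('wrist','fin.png');T=tool();g=cv2.cvtColor(c['pixels'],cv2.COLOR_RGB2GRAY).astype(int)
for s in(102,70,68): print(s,proj(c,(T@[s-.1,0,-46.8,1])[:3])[0].round(1))
print('col224-235 edge rows',g[95:112,230].tolist(), g[95:112,277].tolist())
print('row60',g[60,205:300].tolist())
S=cap('scene'); cv2.imwrite('pics/finS.png',S['pixels'][:,:,::-1]); print(proj(S,[[580.8,26.4,103]]))
E
```

```text
[580.53  26.34  72.04] pitch [-3.1415e+00  1.0000e-04  1.4618e+00] M [-0.018 -0.119  0.004] F [-0.19 -0.24 -2.68]
102 [253.   18.1]
70 [253.   97.6]
68 [253.  102.3]
col224-235 edge rows [131, 135, 142, 146, 145, 139, 146, 195, 218, 231, 238, 239, 239, 238, 238, 238, 238] [189, 189, 188, 189, 190, 184, 164, 179, 209, 232, 241, 242, 242, 241, 241, 241, 242]
row60 [130, 131, 131, 132, 131, 131, 133, 131, 131, 131, 131, 132, 129, 129, 130, 130, 130, 130, 130, 130, 131, 131, 132, 131, 131, 130, 111, 66, 40, 41, 67, 123, 171, 197, 207, 210, 210, 210, 210, 210, 210, 211, 211, 211, 210, 210, 210, 209, 211, 212, 212, 214, 215, 216, 218, 218, 220, 219, 220, 220, 220, 219, 218, 216, 192, 138, 76, 48, 44, 50, 56, 88, 123, 136, 134, 133, 133, 132, 132, 131, 126, 124, 122, 124, 124, 123, 122, 123, 123, 122, 122, 123, 120, 121, 121]
[[267.79978873 195.20926982]]
```

```bash
python3 -c "
from h import *
print(workorder.close_job())"
```

```text
the job is handed in; nothing more can be done
None
```

The job is handed in at about 31 s: the yellow-marked pinion is seated and released, and the gripper holds the strap level with its eye in the bracket slot, clear of the floor, end wall and lugs, and the pin holes lined up to a few tenths of a millimetre by touch and camera.

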